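Set the leak tester to its third step and start it

ROBOT

A 6-joint arm with a two-finger parallel gripper is mounted at the origin on the work surface. World frame = base frame: x ahead of the robot, y to its left, z up, the work surface at z = 0. Lengths are in m, angles in rad, forces in N, time in s.
With the tool pointing down it reaches from about 0.3 to 0.85 m from the base axis. Payload 5.4 kg.
Tool frame: the origin (TCP) lies at the very end of the fingers, on their centre line; the grasp point (between the pads) lies env.grip_point_offset behind it (env.grip_point_offset is the distance from the TCP to the grasp point, in m); z points along the fingers, y is the line along which they close (so a half turn about z gives the same grasp; the last joint's range is limited). The gripper opens to 85 mm and grips with 20 to 120 N. Pads are 22 mm wide; open, the fingers measure 114 mm over their backs; the gripper's body (76 mm by 85 mm) begins 54 mm behind the grasp point. The pads swing forward as they close: fully open they stand 13 mm farther back than shut.
Start: joints at [0.906, 0.158, 1.597, -0, 1.386, -0.21], TCP at [0.253, 0.517, 0.211] pointing down, gripper open.
Joint ranges: [-2.91, 2.91], [-0.94, 2.29], [0.18, 2.7], [-1.29, 4.43], [0.17, 2.64], [-3, 3]. Speed limits (rad/s): [2.57, 2.57, 3.14, 3.14, 3.14, 3.14].

INTERFACE

Orientations are given as a rotation vector (axis times angle).
In Python, from rig import env gives the robot as it stands.
- The arm moves only by the tool drive_tool, never from a script. Its argument "increments" is text: rows parted by semicolons, each of 5 numbers parted by spaces: the finger opening in cm, from 0 to 8.54, then the shift along the tool's x, y, z in cm, then the turn about the tool's z in rad. In form: claw x y z yaw; .... A call has 1 to 12 rows; each row is the pose to reach, as a shift and turn from the pose commanded when the call began, along the tool's axes at that moment; what a row does not reach only later rows make up. A row lasts 1/10 s, in which the tool goes at most 50 mm and 8.59 degrees, less where a joint would pass 70% of its speed; a pose out of reach is approached as far as the arm can. A call with a gripper value outside its range is refused whole. The fingers move at their own pace and stop on an object; the grip force is fixed at half the most. Time passes only in rows, so rows that repeat a pose let the fingers close. It gives the time, the measured TCP pose, the force, the opening and the grip force at its end, in the units of the state.
- env.get_state(): the state, without advancing time (a new reading comes with each control period).
- env.camera(name): name is "side" or "top"; returns a dict with "img" (480x640x3 uint8, red, green, blue), "depth" (480x640 float32, m along the optical axis (not along the pixel's ray), 0 where there is no reading), "intrinsics" (3x3 intrinsics, pixels), "extrinsics" (4x4, takes a point from camera to world coordinates). Camera axes: x right, y down, z forward; pixel columns grow to the right and rows downward; lengths in m; the calibration is good to about 2 mm. A picture is of the moment at which its call begins.
- env.close_job(): hands the job in; it is judged then, once.
The state is a dict: "t": time; "joint_positions": joint angles; "joint_velocities": joint speeds; "joint_torque": joint torques, N m; "tool_pos": TCP position; "tcp_rot": TCP orientation; "wrist_force": force on the tool from outside, world axes, zero at the start; "wrist_torque": the same for the moment, N m; "width": finger opening in m; "grasp_force": force on a finger pad.
Only numpy, scipy, OpenCV 4.12 (cv2) and the standard library are available. Lean on these libraries where they do the work, as an engineer would, in place of code of your own. Each camera call takes 0.05 s, during which the arm holds its last target. There are 200 camera calls.

TASK

Set the bench leak tester to step three and start the test: push its black slide lever out of the parked end (the end with the red dot), feel the clicks as it goes, and stop in the third click without sliding past it. Then, with the lever standing there, press the green start button right down, let it come up and move clear. This is all pushing and pressing: pick nothing up, and leave the fittings, the tag box and the jar standing where they are.

Things in the scene. Friction and masses are not known exactly. Their poses are not given: they have to be found in the camera images.
- tester: Bench leak tester, fixed: low blue box, white deck, 170 (x) x 300 (y) x 55 mm high. Origin: centre of its underside; z up; yaw within 0.5 rad. On the deck in its frame (mm): lever slot along y at x -40; start button at -35, +95; 4 mm rubber pad with a fitting at +35, -45; gauge (60 wide, 18 high) at +38, +85; a red dot at -62, -95 marks the lever's parked end; the deck's corners are bare.
- step_lever (a joint): Lever travel, m: 0 parked (always the start), growing along the tester's +y to 0.090 at the end stop. Notches every 0.018: first click 0.018, third 0.054, fifth at the stop. From a notch the push needed rises to 5 N at 4.5 mm, is gone by 9 mm, then the lever jumps ahead of the finger into the next notch and stays. 0.6 N friction, damped; at 30 mm/s or less it does not overrun a notch.
- lever_top (a point): Middle of the top of the lever's black knob, 91 mm above the bench, 36 mm above the deck. The knob is a block 30 mm (tester x) x 14 mm (tester y, the sliding direction) x 30 mm high, 6 mm clear of the deck, a white line on top. Push its -y face, 7 mm from this point; when parked, 48 mm of bare deck lies before that face.
- start_button (a joint): Press depth of the start button in m: 0 up, 0.006 fully down. A spring returns it; fully down takes about 5 N.
- start_button_top (a point): Middle of the top face of the round green start button (28 mm diameter, grey housing) on the deck; it is pressed straight down.
- fitting_test: Loose brass hose fitting with a black lower half, standing upright: 28 mm diameter, 47 mm tall, about 90 g. Origin: centre of its underside. This one stands on the rubber pad of the tester's deck, underside 59 mm above the bench.
- fitting_a: Loose brass hose fitting with a black lower half, standing upright: 28 mm diameter, 47 mm tall, about 90 g. Origin: centre of its underside. On the bench beside the tester, on its button side (+y).
- fitting_b: Loose brass hose fitting with a black lower half, standing upright: 28 mm diameter, 47 mm tall, about 90 g. Origin: centre of its underside. On the bench beside the tester, on its lever side (-y).
- tag_box: Loose small cardboard box with a red band, 60 x 40 x 30 mm, about 120 g, lying on the bench beside the tester on the lever side. Origin: centre of its underside.
- washer_jar: Loose small closed jar with a yellow cap, 44 mm diameter, 60 mm tall, about 150 g, standing on the bench beside the tester on the button side. Origin: centre of its underside.
Things that resemble listed ones, but are neither listed nor needed, are in the scene too. Leave any blue look-alike of the tag_box alone. Leave any turquoise look-alike of the fitting_test alone.

How it is judged:
On the way, in this order (a step that is already met when the one before it is completed fails the run):
1. the lever stands still in its third notch (value of joint step_lever between 0.051 and 0.057 m and velocity of joint step_lever between -0.01 and 0.01 m/s), for 0.3 s.
2. the start button is pressed right down (at least 4.5 of its 6 mm) (value of joint start_button above 0.0045 m), for 0.05 s.
At the end, for the whole second after the job is handed in: The lever rests in its third notch (0.054 m, within 3 mm), the start button has been pressed and is up again, and the three loose fittings, the tag box and the jar stand upright within 15 mm of where they were (value of joint step_lever between 0.051 and 0.057 m and value of joint start_button below 0.0015 m and distance of each of fitting_test, fitting_a, fitting_b, tag_box, washer_jar from where it was at the start of the episode below 0.015 m and angle between each of fitting_test, fitting_a, fitting_b, tag_box, washer_jar's own z axis and vertical below 0.2 rad); the robot touches nothing.
It fails at once if the lever is slid past its third notch, more than half way to the fourth (value of joint step_lever above 0.063 m).
It fails at once if the start button is pressed while the lever is not in its third notch (value of joint start_button above 0.003 m and (value of joint step_lever below 0.05 m or value of joint step_lever above 0.058 m)).
It fails at once if a fitting, the tag box or the jar is lifted, carried or pushed away (15 mm) or tipped (0.35 rad) (distance of any of fitting_test, fitting_a, fitting_b, tag_box, washer_jar from where it was at the start of the episode above 0.015 m or angle between any of fitting_test, fitting_a, fitting_b, tag_box, washer_jar's own z axis and vertical above 0.35 rad).
It also fails if it takes over 56 s, if anything falls off the work surface, if the arm or the gripper's body presses on something with over 40 N, if the wrist force passes 120 N, or if a joint passes its speed limit or range.

## Working session

There is one attempt and no reset: what is moved stays moved. The work goes in short steps, Python scripts to look and compute and a tool call to move; the robot and the scene stay as the last step left them, time stands still between calls to the robot, and variables do not carry over. Pictures are saved under pics/ and viewed, at most 10 in all, crops included, and the job is handed in when it is done.

Besides the shell and the picture viewer there is one more tool, called after ">>>" as name(argument=value, ...) on one line, values as JSON. drive_tool: Moves the arm, as the interface text tells. Its arguments: {"type":"object","properties":{"increments":{"type":"string"}},"required":["increments"]}

```bash
mkdir -p pics; cat > h.py <<'E'
import numpy as np, cv2
from rig import env
def snap(n,f):
    c=env.camera(n); cv2.imwrite(f'pics/{f}.png',c['img'][:,:,::-1]); np.savez(f'pics/{f}.npz',**c); return c
def pt(c,u,v,r=1):
    d=c['depth'][v-r:v+r+1,u-r:u+r+1]; d=np.median(d[d>0]); K=c['intrinsics']
    p=np.array([(u-K[0,2])*d/K[0,0],(v-K[1,2])*d/K[1,1],d,1]); return (c['extrinsics']@p)[:3]
E
python3 - <<'E'
from h import *
snap('top','t0');snap('side','s0')
s=env.get_state();print(s['t'],s['tool_pos'],s['tcp_rot'],s['width'],s['wrist_force'],env.grip_point_offset)
E
```

```text
0.1 [0.25224559 0.51607813 0.21020014] [-7.08129881e-01 -3.05998978e+00  2.42687952e-03] 0.08531460341577801 [ 0.58746346  0.94452714 -0.61370254] 0.0187
```

View pics/t0.png

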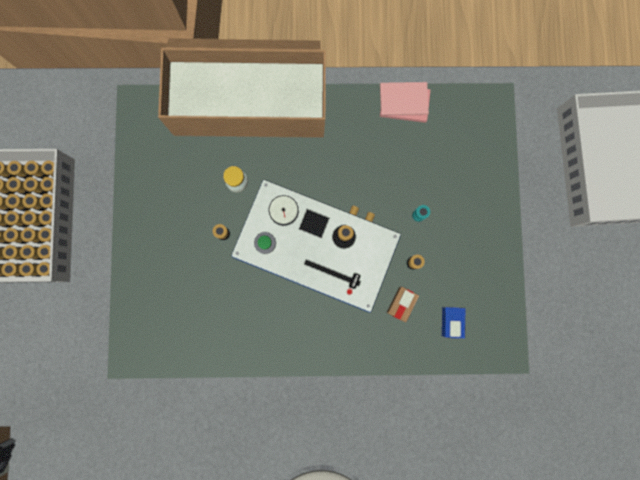

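View pics/s0.png

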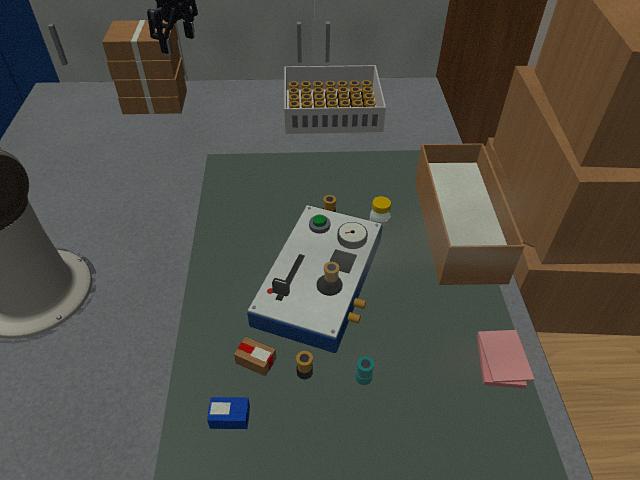

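The top view shows the tester's deck with corners at about (265,181), (400,235), (371,310) and (233,256). The knob is at (355,282), next to the red dot at (349,292), and the green button is at (264,243). Next I'll fit the deck pose.

```bash
python3 - <<'E'
from h import *
R=None
for n in ('t0','s0'):
    c=np.load(f'pics/{n}.npz'); d=c['depth'];K=c['intrinsics'];v,u=np.mgrid[:480,:640]
    P=np.stack([(u-K[0,2])*d/K[0,0],(v-K[1,2])*d/K[1,1],d,np.ones_like(d)],-1)@c['extrinsics'].T
    img=c['img'].astype(int);z=P[...,2]
    m=((abs(z-.055)<.006)&(img.min(-1)>150)&(d>0)).astype(np.uint8)
    k,l,st,ce=cv2.connectedComponentsWithStats(m)
    best=[i for i in range(1,k) if 0.2<np.median(P[l==i][:,0])<.75 and abs(np.median(P[l==i][:,1]))<.3]
    i=max(best,key=lambda i:st[i,4]); q=P[l==i][:,:2]
    r=cv2.minAreaRect((q*1000).astype(np.float32)); print(n,r,np.median(z[l==i]))
    b=cv2.boxPoints(r);
    g=(img[...,1]-np.maximum(img[...,0],img[...,2])>50)&(z>.05)&(z<.1)
    rd=(img[...,0]-np.maximum(img[...,1],img[...,2])>80)&(abs(z-.055)<.01)&(d>0)
    bl=(img.max(-1)<60)&(z>.08)&(z<.1)&(P[...,0]>.2)&(abs(P[...,1])<.4)
    for nm,mm in(('green',g),('red',rd),('knob',bl)):
        if mm.any():
            p=P[mm]; print(nm,mm.sum(),np.median(p,0)[:3],p.min(0)[:3],p.max(0)[:3])
    if n=='t0':
        cr=np.hstack([cv2.resize(c['img'][220:320,x:x+100],(400,400),interpolation=2) for x in (225,300)])
        cv2.imwrite('pics/crop.png',cr[:,:,::-1])
E
```

```text
t0 ((553.3726196289062, 5.35028076171875), (296.16204833984375, 165.58726501464844), 67.56648254394531) 0.05592906490793281
green 117 [0.55664113 0.10616853 0.07773561] [0.54500498 0.09629264 0.07194171] [0.56830258 0.11784229 0.08296451]
red 18 [ 0.46071351 -0.05879586  0.05687009] [ 0.45682388 -0.06294451  0.05379872] [ 0.46468036 -0.05468601  0.05964281]
knob 49 [ 0.47925003 -0.06407726  0.09145827] [ 0.46794001 -0.07575816  0.08046851] [0.90179621 0.30061954 0.09888461]
s0 ((553.4510498046875, 5.4449005126953125), (296.7630615234375, 164.21221923828125), 67.9299087524414) 0.054223891795893875
green 76 [0.55723484 0.10470643 0.07585733] [0.54523119 0.0945589  0.07178917] [0.56970455 0.11675443 0.0803656 ]
red 18 [ 0.45928011 -0.05848154  0.05499746] [ 0.4554899  -0.06485489  0.05121185] [ 0.46299984 -0.05469773  0.05743046]
knob 141 [ 0.4825171  -0.07155389  0.08820074] [ 0.46616798 -0.07982338  0.08000019] [0.92900793 0.30422691 0.09556559]
```

View pics/crop.png

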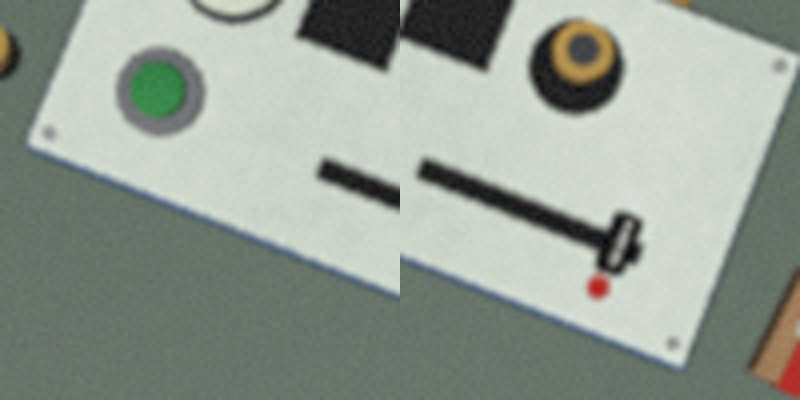

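>>> drive_tool(increments="0 0 0 0 -0.066; 0 0 0 0 -0.066; 0 0 0 0 -0.066")

```text
t: 0.4
tool_pos: [0.2525, 0.5163, 0.2107]
tcp_rot: [-0.609, -3.082, 0.001]
wrist_force: [-0.3, 0.0, -0.2]
width: 0.0442
grasp_force: 0.0
```

```bash
cat >> h.py <<'E'
from scipy.spatial.transform import Rotation as Ro
yaw=np.radians(-22.25); T=np.array([.5534,.0054])
M=np.array([[np.cos(yaw),-np.sin(yaw)],[np.sin(yaw),np.cos(yaw)]])
def to(x,y,z):
    """report tester-frame TCP and tool-axis shift (cm) to tester-frame mm x,y and world z mm"""
    s=env.get_state(); R=Ro.from_rotvec(s['tcp_rot']).as_matrix(); p=s['tool_pos']
    w=np.r_[T+M@np.array([x,y])/1000,z/1000]
    print('t',round(s['t'],2),'tester',(M.T@(p[:2]-T)*1000).round(1),'z',p[2].round(4),'w',round(s['width'],4),'F',s['wrist_force'].round(1),'ty',np.degrees(np.arctan2(R[1,1],R[0,1])).round(2),'want',90+np.degrees(yaw))
    print('shift cm',(R.T@(w-p)*100).round(2), 'tilt',R[2].round(3))
E
python3 -c "
from h import *
to(-40,-127,200)"
```

```text
t 0.4 tester [-472.   358.9] z 0.2107 w 0.0442 F [-0.3  0.  -0.2] ty 67.64 want 67.75
shift cm [-43.29 -48.51   1.1 ] tilt [ 0.    -0.001 -1.   ]
```

>>> drive_tool(increments="0 -3.6 -4.04 0 0; 0 -7.2 -8.08 0 0; 0 -10.8 -12.1 0 0; 0 -14.4 -16.2 0 0; 0 -18 -20.2 0 0; 0 -21.6 -24.2 0 0; 0 -25.2 -28.3 0 0; 0 -28.8 -32.3 0 0; 0 -32.4 -36.4 0 0; 0 -36 -40.4 0 0; 0 -39.6 -44.5 0 0; 0 -42 -47.2 0 0")

```text
t: 1.6
tool_pos: [0.4521, -0.0516, 0.2113]
tcp_rot: [0.609, 3.081, 0.0]
wrist_force: [1.0, -0.0, 0.5]
width: 0.0
grasp_force: 0.0
```

>>> drive_tool(increments="0 0 0 2 0; 0 0 0 4 0; 0 0 0 6 0; 0 0 0 6 0; 0 0 0 6 0")

```text
t: 2.1
tool_pos: [0.4518, -0.0494, 0.1514]
tcp_rot: [-0.608, -3.082, -0.0]
wrist_force: [-0.3, 0.0, -0.2]
width: 0.0
grasp_force: 0.0
```

```bash
python3 -c "
from h import *
to(-40,-127,68)"
```

```text
t 2.1 tester [-73.3 -89.2] z 0.1514 w 0.0 F [-0.3  0.  -0.2] ty 67.7 want 67.75
shift cm [-3.34 -3.78  8.34] tilt [ 0. -0. -1.]
```

>>> drive_tool(increments="0 -2 -2 0 0; 0 -3.3 -3.9 0 0; 0 -3.3 -3.9 0 0; 0 -3.3 -3.9 2 0; 0 -3.3 -3.9 4 0; 0 -3.3 -3.9 6 0; 0 -3.3 -3.9 7.5 0; 0 -3.3 -3.9 8.3 0; 0 -3.3 -3.9 8.3 0; 0 -3.3 -3.9 8.3 0")

```text
t: 3.1
tool_pos: [0.4683, -0.0981, 0.0692]
tcp_rot: [0.606, 3.081, -0.001]
wrist_force: [0.3, 0.1, -0.1]
width: 0.0004
grasp_force: 0.0
```

```bash
python3 - <<'E'
from h import *
to(-40,-127,68)
c=snap('side','s1'); d=snap('top','t1')
cv2.imwrite('pics/c1.png',np.hstack([cv2.resize(c['img'][220:340,220:340],(400,400),interpolation=2),cv2.resize(d['img'][220:320,300:400],(400,400),interpolation=2)])[:,:,::-1])
E
```

```text
t 3.1 tester [ -39.5 -128. ] z 0.0692 w 0.0004 F [ 0.3  0.1 -0.1] ty 67.73 want 67.75
shift cm [0.05 0.1  0.12] tilt [-0.002 -0.    -1.   ]
```

View pics/c1.png

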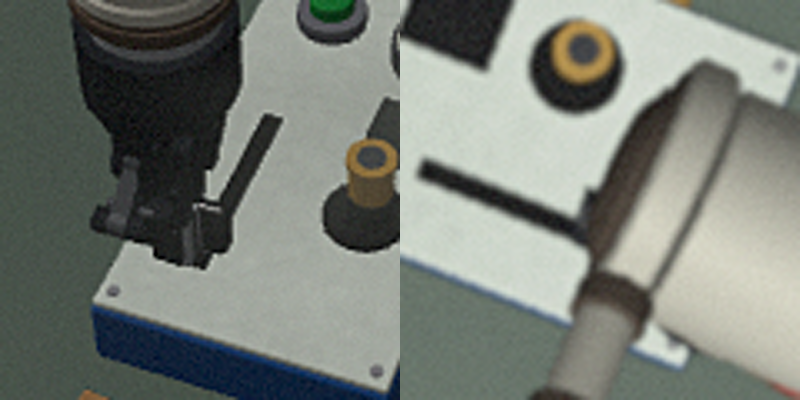

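The side crop shows the closed fingers standing just behind the knob's -y face at about (205,235). I'll advance slowly until they touch it.

>>> drive_tool(increments="0 0 0.1 0 0; 0 0 0.2 0 0; 0 0 0.3 0 0; 0 0 0.4 0 0; 0 0 0.5 0 0; 0 0 0.6 0 0; 0 0 0.7 0 0; 0 0 0.8 0 0; 0 0 0.8 0 0")

```text
t: 4.1
tool_pos: [0.4706, -0.0905, 0.0681]
tcp_rot: [-0.607, -3.082, -0.0]
wrist_force: [0.2, -0.4, 0.4]
width: -0.0001
grasp_force: 0.0
```

>>> drive_tool(increments="0 0 0.1 0 0; 0 0 0.2 0 0; 0 0 0.2 0 0")

```text
t: 4.4
tool_pos: [0.4714, -0.0887, 0.0681]
tcp_rot: [-0.607, -3.082, -0.0]
wrist_force: [-0.4, -0.2, -0.4]
width: -0.0001
grasp_force: 0.0
```

>>> drive_tool(increments="0 0 0.1 0 0; 0 0 0.2 0 0; 0 0 0.2 0 0")

```text
t: 4.7
tool_pos: [0.4722, -0.0868, 0.0681]
tcp_rot: [0.607, 3.082, -0.0]
wrist_force: [0.2, 0.6, -0.5]
width: 0.0
grasp_force: 0.0
```

>>> drive_tool(increments="0 0 0.1 0 0; 0 0 0.2 0 0; 0 0 0.2 0 0")

```text
t: 5.0
tool_pos: [0.4729, -0.085, 0.0681]
tcp_rot: [0.607, 3.082, 0.0]
wrist_force: [0.1, 0.1, 0.5]
width: 0.0
grasp_force: 0.0
```

>>> drive_tool(increments="0 0 0.1 0 0; 0 0 0.2 0 0; 0 0 0.2 0 0")

```text
t: 5.3
tool_pos: [0.4737, -0.0831, 0.0681]
tcp_rot: [-0.607, -3.082, 0.0]
wrist_force: [0.1, -0.1, -0.3]
width: 0.0001
grasp_force: 0.0
```

>>> drive_tool(increments="0 0 0.1 0 0; 0 0 0.2 0 0; 0 0 0.2 0 0")

```text
t: 5.6
tool_pos: [0.4744, -0.0813, 0.0681]
tcp_rot: [-0.607, -3.082, 0.0]
wrist_force: [-0.4, -0.2, -0.3]
width: 0.0004
grasp_force: 0.0
```

>>> drive_tool(increments="0 0 0.1 0 0; 0 0 0.2 0 0; 0 0 0.2 0 0")

```text
t: 5.9
tool_pos: [0.4752, -0.0796, 0.0681]
tcp_rot: [-0.607, -3.082, 0.0]
wrist_force: [-0.2, -0.8, -0.7]
width: -0.0001
grasp_force: 0.5
```

>>> drive_tool(increments="0 0 0.1 0 0; 0 0 0.2 0 0; 0 0 0.2 0 0")

```text
t: 6.2
tool_pos: [0.4758, -0.078, 0.0681]
tcp_rot: [-0.607, -3.082, 0.001]
wrist_force: [-0.5, -3.0, 0.3]
width: -0.0
grasp_force: 1.8
```

>>> drive_tool(increments="0 0 0.1 0 0; 0 0 0.2 0 0; 0 0 0.2 0 0")

```text
t: 6.5
tool_pos: [0.4766, -0.076, 0.0681]
tcp_rot: [-0.607, -3.082, 0.001]
wrist_force: [-2.1, -3.6, -0.2]
width: 0.0
grasp_force: 2.4
```

>>> drive_tool(increments="0 0 0.1 0 0; 0 0 0.2 0 0; 0 0 0.2 0 0")

```text
t: 6.8
tool_pos: [0.4775, -0.0738, 0.0681]
tcp_rot: [0.607, 3.082, 0.0]
wrist_force: [-1.1, -2.6, -0.4]
width: -0.0
grasp_force: 1.8
```

>>> drive_tool(increments="0 0 0.1 0 0; 0 0 0.2 0 0; 0 0 0.2 0 0")

```text
t: 7.1
tool_pos: [0.4784, -0.0713, 0.0681]
tcp_rot: [0.607, 3.082, 0.002]
wrist_force: [-0.1, 1.3, -0.5]
width: 0.0001
grasp_force: 0.0
```

>>> drive_tool(increments="0 0 0.1 0 0; 0 0 0.2 0 0; 0 0 0.2 0 0")

```text
t: 7.4
tool_pos: [0.479, -0.07, 0.0681]
tcp_rot: [0.607, 3.082, 0.0]
wrist_force: [-0.3, 0.6, 0.5]
width: -0.0001
grasp_force: 0.0
```

>>> drive_tool(increments="0 0 0.1 0 0; 0 0 0.2 0 0; 0 0 0.2 0 0")

```text
t: 7.7
tool_pos: [0.4797, -0.0683, 0.0681]
tcp_rot: [0.607, 3.082, 0.0]
wrist_force: [0.2, -0.8, -0.3]
width: 0.0003
grasp_force: 0.0
```

The first click came at tester y of about -100.5. I expect the second crest near -82.5 and the third near -64.5.

>>> drive_tool(increments="0 0 0.1 0 0; 0 0 0.2 0 0; 0 0 0.3 0 0; 0 0 0.4 0 0; 0 0 0.5 0 0; 0 0 0.6 0 0; 0 0 0.7 0 0; 0 0 0.8 0 0; 0 0 0.9 0 0; 0 0 0.9 0 0")

```text
t: 8.7
tool_pos: [0.483, -0.0604, 0.0681]
tcp_rot: [-0.607, -3.082, 0.001]
wrist_force: [-1.8, -4.7, 0.4]
width: -0.0001
grasp_force: 2.3
```

>>> drive_tool(increments="0 0 0.1 0 0; 0 0 0.2 0 0; 0 0 0.2 0 0")

```text
t: 9.0
tool_pos: [0.4838, -0.0585, 0.0681]
tcp_rot: [-0.607, -3.082, 0.001]
wrist_force: [-2.0, -4.5, 0.7]
width: 0.0
grasp_force: 2.4
```

>>> drive_tool(increments="0 0 0.1 0 0; 0 0 0.2 0 0; 0 0 0.2 0 0")

```text
t: 9.3
tool_pos: [0.4849, -0.0559, 0.0681]
tcp_rot: [0.607, 3.082, 0.002]
wrist_force: [-0.3, -0.9, 0.1]
width: 0.0
grasp_force: 0.8
```

>>> drive_tool(increments="0 0 0.1 0 0; 0 0 0.2 0 0; 0 0 0.2 0 0")

```text
t: 9.6
tool_pos: [0.4855, -0.054, 0.0681]
tcp_rot: [0.607, 3.082, 0.001]
wrist_force: [0.3, -0.2, -0.6]
width: 0.0002
grasp_force: 0.0
```

```bash
python3 -c "
from h import *
to(-40,-75,68)"
```

```text
t 9.6 tester [-40.3 -80.7] z 0.0681 w 0.0002 F [ 0.3 -0.2 -0.6] ty 67.74 want 67.75
shift cm [-0.03  0.57  0.01] tilt [ 0.     0.001 -1.   ]
```

>>> drive_tool(increments="0 0 0.1 0 0; 0 0 0.2 0 0; 0 0 0.3 0 0; 0 0 0.4 0 0; 0 0 0.5 0 0; 0 0 0.6 0 0; 0 0 0.7 0 0; 0 0 0.8 0 0; 0 0 0.9 0 0; 0 0 1.0 0 0; 0 0 1.2 0 0; 0 0 1.2 0 0")

```text
t: 10.8
tool_pos: [0.4898, -0.0437, 0.0681]
tcp_rot: [-0.606, -3.082, 0.001]
wrist_force: [-1.6, -3.0, -0.3]
width: 0.0001
grasp_force: 1.9
```

>>> drive_tool(increments="0 0 0.1 0 0; 0 0 0.2 0 0; 0 0 0.2 0 0")

```text
t: 11.1
tool_pos: [0.4906, -0.0418, 0.0681]
tcp_rot: [-0.607, -3.082, 0.001]
wrist_force: [-1.9, -4.0, 1.6]
width: 0.0001
grasp_force: 2.4
```

>>> drive_tool(increments="0 0 0.1 0 0; 0 0 0.2 0 0; 0 0 0.2 0 0")

```text
t: 11.4
tool_pos: [0.4917, -0.0392, 0.0681]
tcp_rot: [0.607, 3.082, 0.001]
wrist_force: [-0.6, -1.1, 0.2]
width: 0.0005
grasp_force: 0.8
```

```bash
python3 -c "
from h import *
to(-40,-62,68)"
```

```text
t 11.4 tester [-40.2 -64.7] z 0.0681 w 0.0005 F [-0.6 -1.1  0.2] ty 67.72 want 67.75
shift cm [-0.02  0.27  0.01] tilt [-0.     0.001 -1.   ]
```

One small step more, then I back off and look.

>>> drive_tool(increments="0 0 0.1 0 0; 0 0 0.2 0 0; 0 0 0.2 0 0; 0 0 0.2 0 0")

```text
t: 11.8
tool_pos: [0.4923, -0.0376, 0.0681]
tcp_rot: [0.607, 3.082, 0.001]
wrist_force: [-0.7, -0.4, -0.6]
width: -0.0
grasp_force: 0.0
```

>>> drive_tool(increments="0 0 -0.5 0 0; 0 0 -1.5 0 0; 0 0 -1.5 -2 0; 0 0 -1.5 -5 0; 0 0 -1.5 -8 0; 0 -1 -3 -8 0; 0 -1 -6 -8 0; 0 -1 -9 -8 0; 0 -1 -9 -8 0; 0 -1 -9 -8 0")

```text
t: 12.8
tool_pos: [0.467, -0.1256, 0.1481]
tcp_rot: [-0.61, -3.082, -0.001]
wrist_force: [0.3, 0.3, 0.8]
width: 0.0001
grasp_force: 0.0
```

```bash
python3 - <<'E'
from h import *
to(-35,95,100)
c=snap('side','s2'); d=snap('top','t2')
cv2.imwrite('pics/c2.png',np.hstack([cv2.resize(c['img'][200:320,240:360],(400,400),interpolation=2),cv2.resize(d['img'][220:320,275:375],(400,400),interpolation=2)])[:,:,::-1])
for m,a in ((c,.08),(d,.08)):
    img=m['img'].astype(int);dd=m['depth'];K=m['intrinsics'];v,u=np.mgrid[:480,:640]
    P=np.stack([(u-K[0,2])*dd/K[0,0],(v-K[1,2])*dd/K[1,1],dd,np.ones_like(dd)],-1)@m['extrinsics'].T
    q=(P[...,:2]-T)@M*1000; k=(abs(q[...,0]+40)<18)&(abs(q[...,1]+30)<80)&(abs(P[...,2]-.091)<.008)
    print(k.sum(),q[k].mean(0) if k.any() else '', 'expect y',-95+54)
E
```

```text
t 12.8 tester [ -30.4 -154. ] z 0.1481 w 0.0001 F [0.3 0.3 0.8] ty 67.61 want 67.75
shift cm [ 0.52 24.89  4.81] tilt [ 0.  0. -1.]
122 [-37.67180308 -43.27976416] expect y -41
115 [-39.29006553 -40.97537907] expect y -41
```

View pics/c2.png

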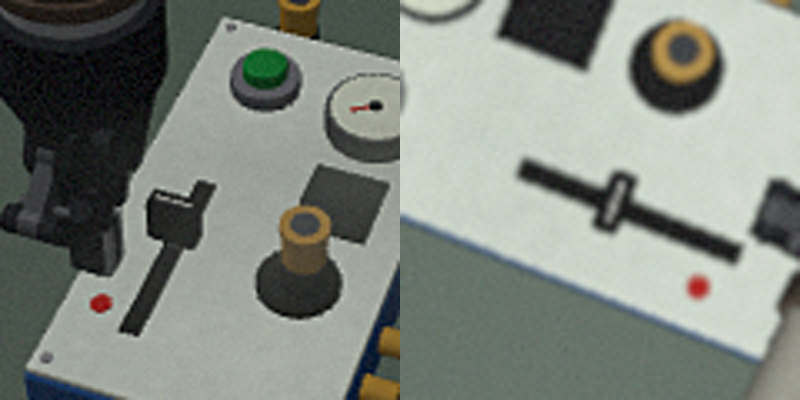

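The crops show the knob's white line at tester y of about -41, which is the third notch (the red dot and slot start are well behind it). Now to the button.

>>> drive_tool(increments="0 0.1 4.5 0 0; 0 0.2 9 0 0; 0 0.3 13.5 0 0; 0 0.4 18 0 0; 0 0.5 22.5 0 0; 0 0.5 24.9 0 0; 0 0.5 24.9 2 0; 0 0.5 24.9 4 0; 0 0.5 24.9 5 0; 0 0.5 24.9 5.5 0; 0 0.5 24.9 5.5 0; 0 0.5 24.9 5.5 0")

```text
t: 14.1
tool_pos: [0.5578, 0.1073, 0.094]
tcp_rot: [0.607, 3.081, 0.0]
wrist_force: [-0.1, 0.4, 1.2]
width: 0.0002
grasp_force: 0.0
```

```bash
python3 -c "
from h import *
to(-35,95,77)"
```

```text
t 14.1 tester [-34.5  96. ] z 0.094 w 0.0002 F [-0.1  0.4  1.2] ty 67.72 want 67.75
shift cm [ 0.05 -0.1   1.7 ] tilt [-0.001  0.001 -1.   ]
```

>>> drive_tool(increments="0 0 -0.1 0.5 0; 0 0 -0.1 1 0; 0 0 -0.1 1.3 0; 0 0 -0.1 1.5 0; 0 0 -0.1 1.7 0; 0 0 -0.1 1.7 0")

```text
t: 14.7
tool_pos: [0.5565, 0.1065, 0.0758]
tcp_rot: [-0.607, -3.082, 0.0]
wrist_force: [-0.5, 0.5, 0.5]
width: -0.0001
grasp_force: 0.0
```

>>> drive_tool(increments="0 0 0 0.1 0; 0 0 0 0.2 0; 0 0 0 0.2 0")

```text
t: 15.0
tool_pos: [0.5567, 0.1064, 0.074]
tcp_rot: [-0.607, -3.082, 0.0]
wrist_force: [-0.6, 0.6, 0.1]
width: -0.0003
grasp_force: 0.0
```

>>> drive_tool(increments="0 0 0 0.1 0; 0 0 0 0.2 0; 0 0 0 0.2 0")

```text
t: 15.3
tool_pos: [0.5566, 0.1064, 0.0719]
tcp_rot: [-0.607, -3.082, 0.0]
wrist_force: [0.8, -1.4, 0.2]
width: -0.0003
grasp_force: 0.0
```

>>> drive_tool(increments="0 0 0 0.1 0; 0 0 0 0.2 0; 0 0 0 0.2 0")

```text
t: 15.6
tool_pos: [0.5566, 0.1064, 0.0699]
tcp_rot: [-0.607, -3.082, 0.0]
wrist_force: [0.2, 1.0, 0.1]
width: 0.0001
grasp_force: 0.0
```

>>> drive_tool(increments="0 0 0 0.1 0; 0 0 0 0.2 0; 0 0 0 0.2 0")

```text
t: 15.9
tool_pos: [0.5566, 0.1064, 0.0679]
tcp_rot: [-0.607, -3.082, 0.0]
wrist_force: [0.2, 0.5, 0.0]
width: -0.0003
grasp_force: 0.0
```

>>> drive_tool(increments="0 0 0 0.1 0; 0 0 0 0.1 0")

```text
t: 16.1
tool_pos: [0.5566, 0.1064, 0.0669]
tcp_rot: [-0.607, -3.082, 0.0]
wrist_force: [0.1, 0.5, 0.3]
width: -0.0002
grasp_force: 0.0
```

I expected contact by now and felt none, so I'll look.

```bash
python3 - <<'E'
from h import *
c=snap('side','s3')
cv2.imwrite('pics/c3.png',cv2.resize(c['img'][170:270,270:370],(600,600),interpolation=2)[:,:,::-1])
E
```

```text
(no output)
```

View pics/c3.png

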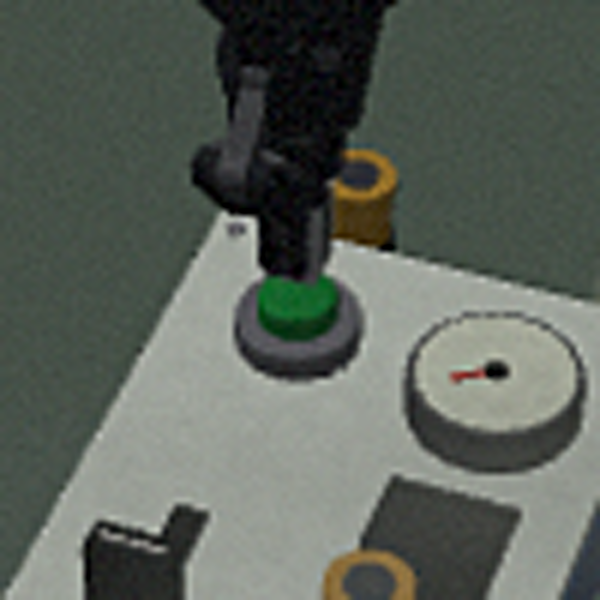

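The closed tips at about (295,280) are still just above the button top (centre about (298,292)), and they are centred over it. The tips evidently end short of the nominal TCP, so I keep lowering by feel.

>>> drive_tool(increments="0 0 0 0.1 0; 0 0 0 0.2 0; 0 0 0 0.2 0")

```text
t: 16.45
tool_pos: [0.5566, 0.1064, 0.0649]
tcp_rot: [-0.607, -3.082, 0.0]
wrist_force: [-0.0, 0.3, -0.3]
width: 0.0001
grasp_force: 0.0
```

>>> drive_tool(increments="0 0 0 0.1 0; 0 0 0 0.2 0; 0 0 0 0.2 0")

```text
t: 16.75
tool_pos: [0.5566, 0.1064, 0.0629]
tcp_rot: [-0.607, -3.082, 0.0]
wrist_force: [-0.4, -0.8, 0.4]
width: -0.0003
grasp_force: 0.0
```

>>> drive_tool(increments="0 0 0 0.1 0; 0 0 0 0.2 0; 0 0 0 0.2 0")

```text
t: 17.05
tool_pos: [0.5566, 0.1065, 0.0609]
tcp_rot: [-0.607, -3.082, 0.0]
wrist_force: [0.0, 0.5, 0.9]
width: 0.0002
grasp_force: 0.0
```

```bash
python3 - <<'E'
from h import *
c=snap('side','s4')
cv2.imwrite('pics/c4.png',cv2.resize(c['img'][190:250,290:350],(600,600),interpolation=2)[:,:,::-1])
to(-35,95,77); print(env.get_state()['joint_torque'].round(2))
m=c;img=m['img'].astype(int);dd=m['depth'];K=m['intrinsics'];v,u=np.mgrid[:480,:640]
P=np.stack([(u-K[0,2])*dd/K[0,0],(v-K[1,2])*dd/K[1,1],dd,np.ones_like(dd)],-1)@m['extrinsics'].T
q=(P[...,:2]-T)@M*1000
for r in range(200,232,2):
  print(r,[(tuple(q[r,x].round(0).astype(int)),int(P[r,x,2]*1000),tuple(img[r,x])) for x in (317,320)])
E
```

```text
t 17.1 tester [-35.2  94.7] z 0.061 w 0.0005 F [ 0.1 -0.6 -0.1] ty 67.72 want 67.75
shift cm [-0.02  0.03 -1.6 ] tilt [ 0. -0. -1.]
[ -0.   -41.11 -29.06  -0.    -0.    -0.  ]
200 [((np.int64(-23), np.int64(49)), 166, (np.int64(22), np.int64(22), np.int64(24))), ((np.int64(-28), np.int64(80)), 139, (np.int64(14), np.int64(16), np.int64(20)))]
202 [((np.int64(222), np.int64(-638)), 816, (np.int64(14), np.int64(9), np.int64(14))), ((np.int64(-28), np.int64(82)), 132, (np.int64(14), np.int64(15), np.int64(19)))]
204 [((np.int64(-24), np.int64(52)), 153, (np.int64(12), np.int64(16), np.int64(14))), ((np.int64(-24), np.int64(69)), 139, (np.int64(16), np.int64(18), np.int64(19)))]
206 [((np.int64(-23), np.int64(52)), 149, (np.int64(10), np.int64(18), np.int64(18))), ((np.int64(-23), np.int64(68)), 135, (np.int64(14), np.int64(12), np.int64(19)))]
208 [((np.int64(-24), np.int64(52)), 144, (np.int64(10), np.int64(9), np.int64(3))), ((np.int64(-23), np.int64(68)), 130, (np.int64(20), np.int64(15), np.int64(19)))]
210 [((np.int64(-35), np.int64(85)), 106, (np.int64(27), np.int64(30), np.int64(
[... 1060 characters left out ...]
), np.int64(106), np.int64(46)))]
224 [((np.int64(-33), np.int64(80)), 73, (np.int64(20), np.int64(51), np.int64(25))), ((np.int64(-28), np.int64(84)), 71, (np.int64(0), np.int64(51), np.int64(21)))]
226 [((np.int64(-33), np.int64(80)), 67, (np.int64(13), np.int64(48), np.int64(22))), ((np.int64(-28), np.int64(84)), 66, (np.int64(22), np.int64(50), np.int64(26)))]
228 [((np.int64(-32), np.int64(78)), 64, (np.int64(94), np.int64(91), np.int64(97))), ((np.int64(-27), np.int64(80)), 64, (np.int64(88), np.int64(90), np.int64(93)))]
230 [((np.int64(-31), np.int64(73)), 63, (np.int64(46), np.int64(46), np.int64(45))), ((np.int64(-25), np.int64(74)), 65, (np.int64(47), np.int64(44), np.int64(47)))]
```

View pics/c4.png

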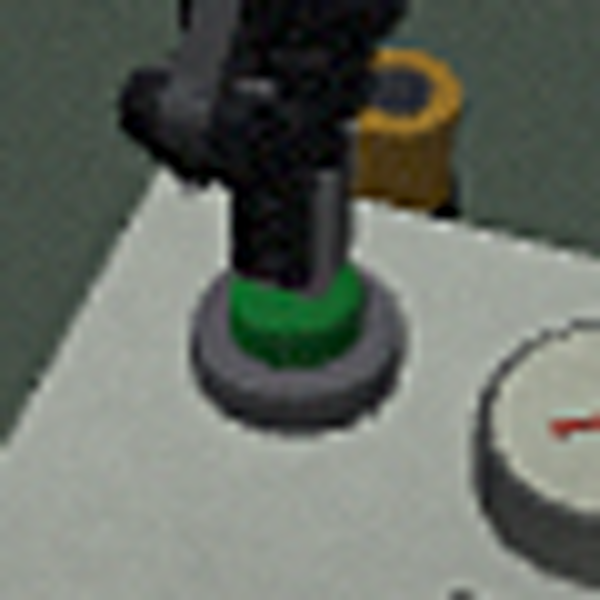

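The tips at (275–300,285) in this crop are right at the button's top face, well centred. I keep going down.

>>> drive_tool(increments="0 0 0 0.1 0; 0 0 0 0.2 0; 0 0 0 0.2 0")

```text
t: 17.4
tool_pos: [0.5566, 0.1064, 0.0589]
tcp_rot: [-0.607, -3.082, 0.0]
wrist_force: [-0.9, 0.1, -0.2]
width: 0.0001
grasp_force: 0.0
```

>>> drive_tool(increments="0 0 0 0.1 0; 0 0 0 0.2 0; 0 0 0 0.2 0")

```text
t: 17.7
tool_pos: [0.5567, 0.1064, 0.057]
tcp_rot: [0.607, 3.082, -0.0]
wrist_force: [-0.3, 0.2, 0.1]
width: 0.0001
grasp_force: 0.0
```

>>> drive_tool(increments="0 0 0 0.1 0; 0 0 0 0.2 0; 0 0 0 0.2 0")

```text
t: 18.0
tool_pos: [0.5568, 0.1064, 0.0552]
tcp_rot: [0.607, 3.082, 0.0]
wrist_force: [-1.4, 0.4, 3.3]
width: -0.0001
grasp_force: 1.1
```

>>> drive_tool(increments="0 0 0 0.1 0; 0 0 0 0.2 0; 0 0 0 0.2 0")

```text
t: 18.3
tool_pos: [0.5568, 0.1064, 0.0532]
tcp_rot: [0.607, 3.082, 0.0]
wrist_force: [-1.2, -0.3, 3.8]
width: -0.0001
grasp_force: 1.7
```

>>> drive_tool(increments="0 0 0 0.1 0; 0 0 0 0.2 0; 0 0 0 0.2 0")

```text
t: 18.6
tool_pos: [0.5568, 0.1065, 0.0511]
tcp_rot: [0.607, 3.082, 0.0]
wrist_force: [-1.7, -0.6, 4.9]
width: -0.0
grasp_force: 2.3
```

>>> drive_tool(increments="0 0 0 0.1 0; 0 0 0 0.1 0; 0 0 0 0.1 0")

```text
t: 18.9
tool_pos: [0.5569, 0.1064, 0.0508]
tcp_rot: [0.607, 3.082, -0.0]
wrist_force: [-3.7, 0.2, 7.9]
width: 0.0002
grasp_force: 4.3
```

Bottomed out: the force jumped and the travel stopped. I hold briefly, then release and retreat.

>>> drive_tool(increments="0 0 0 0.1 0; 0 0 0 0.1 0; 0 0 0 0.1 0; 0 0 0 -0.3 0; 0 0 0 -1 0; 0 0 0 -2 0; 0 0 0 -4 0; 0 0 0 -8 0; 0 0 0 -12 0; 0 0 0 -15 0; 0 0 0 -15 0; 0 0 0 -15 0")

```text
t: 20.1
tool_pos: [0.557, 0.1064, 0.2007]
tcp_rot: [0.607, 3.081, 0.0]
wrist_force: [-0.4, 0.6, -0.5]
width: 0.0
grasp_force: 0.0
```

>>> drive_tool(increments="0 4 0 0 0; 0 8 0 0 0; 0 12 0 0 0; 0 12 0 0 0; 0 12 0 0 0")

```text
t: 20.6
tool_pos: [0.4444, 0.152, 0.1986]
tcp_rot: [-0.605, -3.081, 0.001]
wrist_force: [0.2, -0.9, -0.5]
width: 0.0002
grasp_force: 0.0
```

```bash
python3 - <<'E'
from h import *
c=snap('side','s5')
cv2.imwrite('pics/c5.png',cv2.resize(c['img'][180:420,200:420],(550,600),interpolation=2)[:,:,::-1])
E
```

```text
(no output)
```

View pics/c5.png

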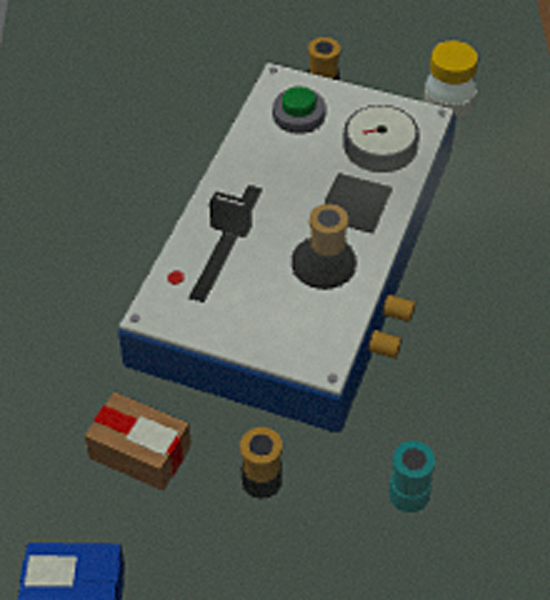

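The lever is still in the third notch at (232,212), the button is up at (298,102), and everything loose is standing in place.

```bash
python3 -c "
from rig import env
print(env.close_job())"
```

```text
the job is handed in; nothing more can be done
None
```

The job is handed in: the lever is in its third click, the start button was pressed right down and is up again, the arm is clear and the loose items look unmoved; the hand-in returned no verdict.

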